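Purge the irradiation chamber with its sprung lid held at the vent index

TASK

Flush the air out of the irradiation chamber: with the lid still shut, turn the blue purge valve to half open, 45 degrees, where its nose points along the green line of the dial; then lift the spring-loaded lid until its yellow pointer is level with the red index on the quadrant and finish while still holding it there with the gripper. The lid snaps shut by itself, so do not let it go once it is up, and nothing but the gripper may prop it. Do not shift the red index, and leave the beaker, the amber bottle and the green-capped jar standing where they are.

Things in the scene. Friction and masses are not known exactly. Their poses are not given: they have to be found in the camera images.
- valve (a joint): Quarter-turn purge valve, rad. 0 = closed (handle across the steel tube), 0.785 = half open (45 degrees, green line), 1.571 = fully open (handle along the tube). It grows anticlockwise seen from above. Stiff (about 0.1 N m), stays where it is left; starts closed or up to about 17 degrees open.
- valve_grip (a point): Grip point of the blue wing handle, on the valve's vertical axis, 106 mm above the bench. The wing is 60 mm long (this frame's y), 12 mm wide (x) and 30 mm tall: 14 mm above this point, 16 mm below. 28 mm below it is the white dial disc, 88 mm in diameter. The frame turns with the handle; its white nose is on the +y end. The tube runs on 150 mm to the chamber's front wall.
- lid (a joint): Angle of the chamber lid, rad: 0 = shut, grows as its front edge rises. A spring hinge pulls it shut: about 7 N to lift at the handle when shut, 9 N at 0.6 rad. It does not stay up by itself; the hinge stop is at 1.4.
- lid_handle (a point): Centre of the lid's handle: a round steel bar, 12 mm in diameter, 112 mm clear between its posts, along this frame's y (parallel to the hinge), 44 mm above the lid's top; 203 mm above the bench with the lid shut, 215 mm in front of the hinge axis and 56 mm above it. The frame turns with the lid: x towards the hinge, z away from the lid's top.
- lid_hinge (a point): Middle of the lid's fixed hinge axis, 147 mm above the bench, at the chamber's rear edge. The axis lies along this frame's y; the lid opens by turning positively about y. x is level and points from the chamber's front (handle and purge tube side) to its rear.
- vent_index (a joint): Setting of the red index on the quadrant, rad, on the lid's own scale: the lid is at the right angle when joint lid has this same value (0.3 to 0.6). It differs from day to day and must not be shifted.
- index_tip (a point): Point of the red index that is clamped on the aluminium quadrant (an arc of 190 mm radius about the hinge axis, 24 mm wide, standing up beside the chamber's end on the +y side of the lid_hinge frame, 12 mm off the wall). Its x axis lies along the line from the index to the hinge axis.
- lid_pointer (a point): Tip of the yellow pointer on the lid's end next to the quadrant, 171 mm from the hinge axis, level with it when the lid is shut. Its x axis lies along the lid, towards the hinge; at the right angle it is parallel to the x axis of index_tip.
- chamber: The fixed irradiation chamber: white box 240 mm deep (x), 260 mm wide (y), 135 mm high, under a 24 mm thick grey lid; a lamp house 100 mm across reaches 160 mm behind its rear wall. Origin on the bench under the box centre; x points to the rear, where the hinge is. The valve axis lies 270 mm in front of the origin.
- beaker: Bystander: empty glass beaker, 68 mm across, 88 mm high, origin under its centre; stands beside the valve.
- amber_bottle: Bystander: amber glass bottle with black cap, 60 mm across, 135 mm high, origin under its centre.
- jar: Bystander: glass jar with green cap, 64 mm across, 75 mm high, origin under its centre.

How it is judged (in metres and radians):
On the way, in this order (a step that is already met when the one before it is completed fails the run):
1. the valve is half open (45 degrees, within 6) while the lid is still shut (value of joint valve between 0.675 and 0.895 rad and value of joint lid below 0.05 rad), for 0.3 s.
2. the lid is held up with its pointer level with the red index (within 4 degrees) (angle between the x axis of lid_pointer and the x axis of index_tip, either way round below 0.07 rad and value of joint valve between 0.675 and 0.895 rad and contact force between the fingers and lid above 1 N), for 0.4 s.
At the end, for the whole second after the job is handed in: The gripper's fingers still hold the lid up (contact over 1 N), still, with its pointer within 4 degrees (0.07 rad) of the red index; none of the bystanders props it; the valve stands at 45 degrees within 6 (0.675 to 0.895 rad) (all of step 2 and value of joint lid above 0.2 rad and velocity of joint lid between -0.1 and 0.1 rad/s and contact force between each of beaker, amber_bottle, jar and lid below 0.2 N); the arm keeps its last pose, push and grip.
It fails at once if the lid is let go and snaps down (faster than 1.5 rad/s) (velocity of joint lid below -1.5 rad/s).
It fails at once if the red index is shifted (more than 6 mm) (distance of index_tip from where it was at the start of the episode above 0.006 m).
It fails at once if the beaker is shifted more than 20 mm or tipped (distance of beaker from where it was at the start of the episode above 0.02 m or angle between beaker's own z axis and vertical above 0.35 rad).
It fails at once if the amber bottle is shifted more than 20 mm or tipped (distance of amber_bottle from where it was at the start of the episode above 0.02 m or angle between amber_bottle's own z axis and vertical above 0.35 rad).
It fails at once if the green-capped jar is shifted more than 20 mm or tipped (distance of jar from where it was at the start of the episode above 0.02 m or angle between jar's own z axis and vertical above 0.35 rad).
It also fails if it takes over 45 s, if anything falls off the work surface, if the arm or the gripper's body presses on something with over 40 N, if the wrist force passes 120 N, or if a joint passes its speed limit or range.

ROBOT

A 6-joint arm with a two-finger parallel gripper is mounted at the origin on the work surface. World frame = base frame: x ahead of the robot, y to its left, z up, the work surface at z = 0. Lengths are in m, angles in degrees, forces in N, time in s.
With the tool pointing down it reaches from about 0.325 to 0.85 m from the base axis. Payload 15.5 kg.
Tool frame: the origin (TCP) lies midway between the tips of the shut fingers; the grasp point (between the pads) lies 19 mm behind it; z points along the fingers, y is the line along which they close (so a half turn about z gives the same grasp; the last joint's range is limited). The gripper opens to 91 mm and grips with 3 to 60 N. Pads are 32 mm wide; open, the fingers measure 118 mm over their backs; the gripper's body (76 mm by 178 mm) begins 60 mm behind the grasp point.
Start: joints at [-73.826, 28.281, 77.091, -0, 74.628, -5.472], TCP at [0.231, -0.581, 0.194] pointing down, gripper open.
Joint ranges: [-166.48, 166.48], [-47.26, 123.95], [12.59, 153.08], [-70.14, 250.14], [6.76, 159.57], [-176.63, 176.63]. Speed limits (degrees/s): [108.29, 108.29, 147.25, 172.46, 172.46, 172.46].

INTERFACE

Orientations are given as a 3x3 rotation matrix whose columns are the frame's x, y, z axes.
In Python, from bench import ctrl gives the robot as it stands. The module is installed in compiled form; this text tells all that it offers. Calls block until the motion is done:
- ctrl.goto(position, orientation): joint-space move of the TCP to a pose.
- ctrl.move_l(position, vel=0.15, ori=None, contact_N=None): straight line of the TCP; ori=None keeps the orientation; vel is the mean speed in m/s. With contact_N (N) it stops when the force on the tool has changed by that much, and returns True; else False.
- ctrl.movej(angles): joint-space move.
- ctrl.command_gripper(opening): opening from 0.0 (shut) to 1.0 (fully open); the grip force is fixed at half the most; returns when the fingers have stopped.
- ctrl.sleep(seconds).
- ctrl.ik(position, orientation): joint angles nearest the present ones, or None.
- ctrl.read_camera(name): name is "scene" or "top" or "wrist"; returns the picture (480x640x3 uint8, blue, green, red); there is no depth.
- ctrl.camera_params(name): a dict with "fx", "fy", "cx", "cy" (pixels), "D" ([k1, k2, p1, p2, k3] as OpenCV has them; the pictures are not rectified), "pose" (4x4, takes a point from camera to world coordinates); the wrist camera has in their place "T_tool_cam" (4x4, takes a point from camera to tool coordinates, whose origin is the TCP and whose axes are the flange's). Camera axes: x right, y up, looking along -z (the intrinsics and any distortion apply to the point x, -y, -z); pixel columns grow to the right and rows downward; lengths in m; the calibration is good to about 2 mm. A picture is of the moment at which its call begins: read the wrist's pose just before it. camera_params takes no time and is no camera call.
A pose or a line that the arm cannot do raises ctrl.MotionError and nothing moves.
- ctrl.sign_off(): hands the job in; it is judged then, once.
Readings, each from a call of its own:
- ctrl.current_t(): time.
- ctrl.current_q(): joint angles.
- ctrl.current_dq(): joint speeds.
- ctrl.current_effort(): joint torques, N m.
- ctrl.current_tool_pos(): TCP position.
- ctrl.current_eef_rot(): TCP orientation.
- ctrl.current_contact_force(): force on the tool from outside, world axes, zero at the start.
- ctrl.current_wrist_torque(): the same for the moment, N m.
- ctrl.current_grip_width(): opening from 0.0 (shut) to 1.0 (fully open).
- ctrl.current_grasp_force(): force on a finger pad.
Only numpy, scipy, OpenCV 4.12 (cv2) and the standard library are available. Lean on these libraries where they do the work, as an engineer would, in place of code of your own. Each camera call takes 0.05 s, during which the arm holds its last target. There are 200 camera calls.

## Working session

There is one attempt and no reset: what is moved stays moved. The work goes in short steps, each a Python script; the robot and the scene stay as the last script left them, time stands still between calls to the robot, and variables do not carry over. Pictures are saved under pics/ and viewed, at most 10 in all, crops included, and the job is handed in when it is done.

```bash
mkdir -p pics
python3 - <<'E'
from bench import ctrl
import cv2,numpy as np
np.set_printoptions(precision=4,suppress=True)
for n in("scene","top"):
    cv2.imwrite(f"pics/{n}0.png",ctrl.read_camera(n)); p=ctrl.camera_params(n); print(n,p)
print(ctrl.camera_params("wrist"),ctrl.current_eef_rot(),ctrl.current_t())
E
```

```text
scene {'fx': 580.2131287230786, 'fy': 580.2131287230786, 'cx': 327.5891697520086, 'cy': 240.86885643154244, 'D': array([-0.0918,  0.    ,  0.    ,  0.    ,  0.    ]), 'pose': array([[-0.8788, -0.3282,  0.3465,  1.0252],
       [ 0.4772, -0.6192,  0.6237,  0.8054],
       [ 0.0098,  0.7134,  0.7007,  1.0545],
       [ 0.    ,  0.    ,  0.    ,  1.    ]])}
top {'fx': 478.3680050604378, 'fy': 478.3680050604378, 'cx': 322.063658633745, 'cy': 232.28535640542722, 'D': array([-0.0258,  0.    ,  0.    ,  0.    ,  0.    ]), 'pose': array([[-0.005 ,  0.9869, -0.1614,  0.4324],
       [-1.    , -0.0047,  0.0023,  0.0171],
       [ 0.0015,  0.1614,  0.9869,  1.103 ],
       [ 0.    ,  0.    ,  0.    ,  1.    ]])}
{'fx': 337.2631552080175, 'fy': 337.2631552080175, 'cx': 312.5351170820775, 'cy': 241.65925735472575, 'D': array([-0.0539,  0.    ,  0.    ,  0.    ,  0.    ]), 'T_tool_cam': array([[-0.0006,  0.9649,  0.2626,  0.0739],
       [ 1.    ,  0.0008, -0.0005,  0.0012],
       [-0.0007,  0.2626, -0.9649, -0.1914],
       [ 0.    ,  0.    ,  0.    ,  1.    ]])} [[ 0.9295  0.3689 -0.0003]
 [ 0.3689 -0.9295  0.001 ]
 [ 0.0001 -0.0011 -1.    ]] 0.1
```

View pics/scene0.png

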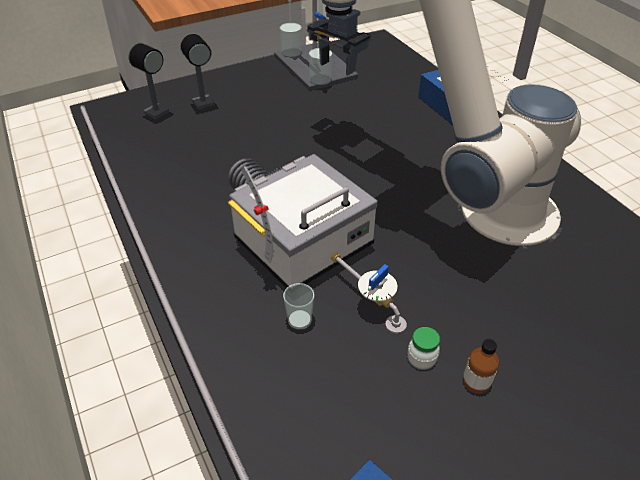

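View pics/top0.png

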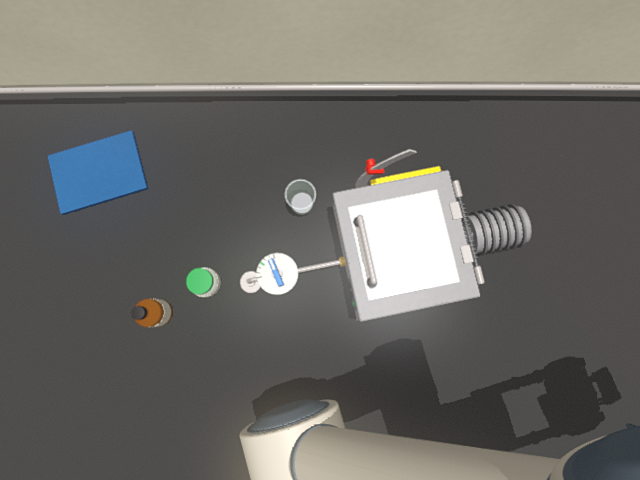

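The top view shows the valve at about (277,272), the handle bar running from (360,220) to (372,283), the red index at (373,167) and the pointer at (372..440,182..170). I'll enlarge it.

Run:
```python
import cv2
t=cv2.imread("pics/top0.png");s=cv2.imread("pics/scene0.png")
r=lambda im,x,y,w,h,f:cv2.resize(im[y:y+h,x:x+w],None,fx=f,fy=f,interpolation=cv2.INTER_CUBIC)
cv2.imwrite("pics/c1.png",cv2.hconcat([r(t,240,235,80,120,5),r(t,330,195,80,120,5)]))
cv2.imwrite("pics/c2.png",cv2.hconcat([r(s,220,160,80,120,5),r(s,345,245,80,120,5)]))
```

```text
(no output)
```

View pics/c1.png

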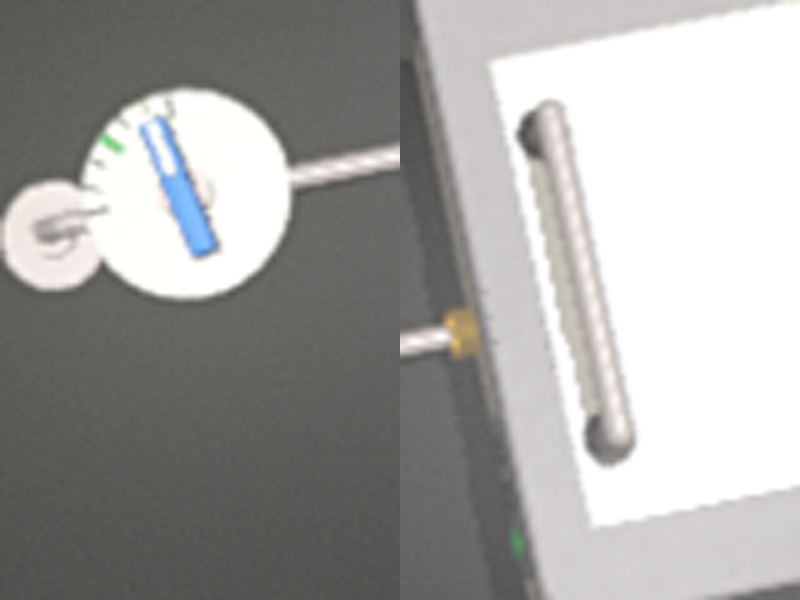

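View pics/c2.png

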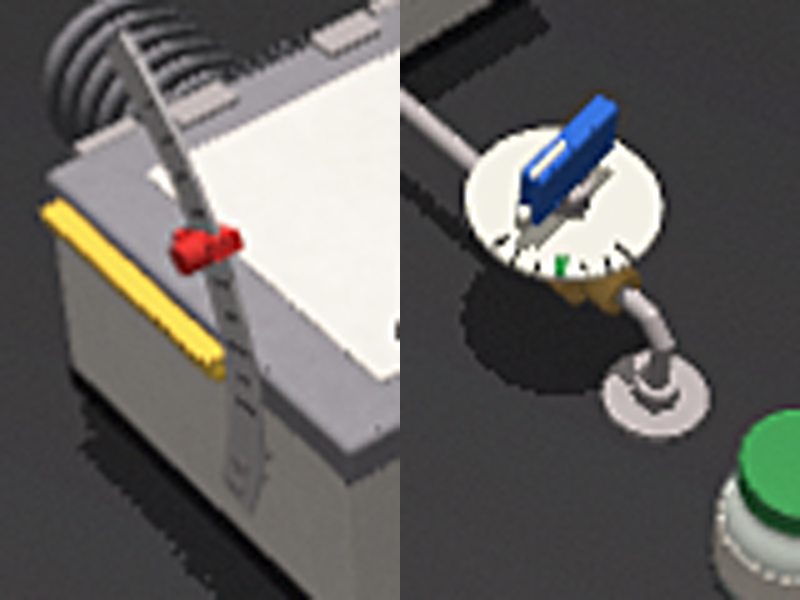

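The crops give these pixels:
- **Top view:** dial centre (277.4,273.6), wing nose end (271,259) and tail (280.8,285.6), bar ends (360,216.5) and (374,283).
- **Scene view:** pointer tip (264,233) and red index about (262,209).

```bash
cat > h.py <<'E'
from bench import ctrl
import cv2,numpy as np
np.set_printoptions(precision=4,suppress=True)
def ray(n,px):
    p=ctrl.camera_params(n);K=np.array([[p['fx'],0,p['cx']],[0,p['fy'],p['cy']],[0,0,1]])
    u=cv2.undistortPoints(np.array([[px]],float),K,p['D'])[0,0]
    d=p['pose'][:3,:3]@[u[0],-u[1],-1];return p['pose'][:3,3],d/np.linalg.norm(d)
def atz(n,px,z):
    o,d=ray(n,px);return o+d*(z-o[2])/d[2]
def tri(a,b):
    (o1,d1),(o2,d2)=ray("top",a),ray("scene",b)
    M=np.c_[d1,-d2];s=np.linalg.lstsq(M,o2-o1,rcond=None)[0]
    x,y=o1+s[0]*d1,o2+s[1]*d2;return (x+y)/2,np.linalg.norm(x-y)
def project(n,P):
    p=ctrl.camera_params(n);c=np.linalg.inv(p['pose'])@np.r_[P,1]
    K=np.array([[p['fx'],0,p['cx']],[0,p['fy'],p['cy']],[0,0,1]])
    return cv2.projectPoints(np.array([[c[0],-c[1],-c[2]]]),np.zeros(3),np.zeros(3),K,p['D'])[0].ravel()
E
python3 - <<'E'
from h import *
v=atz("top",(277.4,273.6),.078);n=atz("top",(271,259),.12);t=atz("top",(280.8,285.6),.12)
print("dial",v,"wing",n,t,(n+t)/2,np.linalg.norm(n-t),np.degrees(np.arctan2(*(n-t)[1::-1])))
a=atz("top",(360,217.5),.203);b=atz("top",(373.5,283),.203);m=(a+b)/2
print("bar",a,b,m,np.linalg.norm(a-b))
x=(m-(n+t)/2)[:2];print("valve-handle",np.linalg.norm(x),np.degrees(np.arctan2(x[1],x[0])),"from bar",np.degrees(np.arctan2(*(a-b)[1::-1]))-90)
tube=atz("top",(343,261.5),.08);print("tube",tube,np.degrees(np.arctan2(*(tube-v)[1::-1])))
print("scene dial",atz("scene",(345+167/5-0,245+200/5),.078), "scene bar",atz("scene",(304,222),.203),atz("scene",(347,192),.203))
for q in [((373,166),(261,209.5)),((371,162),(257,211))]:print("index",*tri(*q))
print("ptr",*tri((372,183),(264,233)))
for nme,px,z in [("beaker",(300,185),.088),("jar",(200,281),.075),("bottle",(138,313),.135)]:print(nme,atz("top",px,z))
E
```

```text
dial [0.5108 0.1108 0.078 ] wing [0.5378 0.1205 0.12  ] [0.483  0.0998 0.12  ] [0.5104 0.1101 0.12  ] 0.05853224920558777 20.709378056869287
bar [ 0.6079 -0.0578  0.203 ] [ 0.4827 -0.081   0.203 ] [ 0.5453 -0.0694  0.203 ] 0.12731765327386083
valve-handle 0.18291202492268638 -78.98858970681478 from bar -79.53708551597133
tube [ 0.5359 -0.0299  0.08  ] -79.87430802213713
scene dial [0.5092 0.1131 0.078 ] scene bar [ 0.6215 -0.0276  0.203 ] [ 0.4885 -0.0722  0.203 ]
index [ 0.6997 -0.0806  0.231 ] 0.004312482667626777
index [ 0.7086 -0.0778  0.2319] 0.0012591091044632113
ptr [ 0.6915 -0.089   0.1491] 0.0021980181922741453
beaker [0.7033 0.0625 0.088 ]
jar [0.4959 0.2771 0.075 ]
bottle [0.4286 0.3844 0.135 ]
```

Measurements agree with the given geometry. The chamber's x axis has yaw of about -79.5°, and the valve is now at about 10°. The index sits at a radius of about 0.195 m, at about 0.45 rad. Valve first.

```bash
cat >> h.py <<'E'
def down(phi):
    a=np.radians(phi);c,s=np.cos(a),np.sin(a)
    return np.array([[-s,c,0],[c,s,0],[0,0,-1.]])
V=np.array([.5106,.1105,0]);YAW=-79.5
E
python3 - <<'E'
from h import *
p=ctrl.current_tool_pos();ctrl.move_l([p[0],p[1],.44],vel=.3)
ctrl.goto(V+[0,0,.40],down(-69.3))
ctrl.move_l(V+[0,0,.17],vel=.25)
print("contact",ctrl.move_l(V+[0,0,.089],vel=.06,contact_N=8),ctrl.current_tool_pos())
ctrl.command_gripper(0);print(ctrl.current_grip_width()*91,ctrl.current_grasp_force(),ctrl.current_contact_force())
for f in(-58,-46,-34.5):
    ctrl.goto(V+[0,0,.089],down(f));print(f,ctrl.current_contact_force(),ctrl.current_wrist_torque())
ctrl.command_gripper(1);ctrl.move_l(V+[0,0,.40],vel=.25)
ctrl.goto(np.array([.545,-.069,.42]),down(YAW))
im=ctrl.read_camera("top")
cv2.imwrite("pics/v1.png",cv2.resize(im[195:315,240:400],None,fx=5,fy=5,interpolation=cv2.INTER_CUBIC))
print(ctrl.current_t(),ctrl.current_q())
E
```

```text
contact False [0.5108 0.1105 0.0893]
12.090858970745026 29.97066468000412 [-2.0233 12.9978  1.5672]
-58 [-2.2074 10.8393  1.3082] [1.9054 0.1778 0.1939]
-46 [-0.3337  9.1566  0.5105] [1.5412 0.0588 0.1144]
-34.5 [-0.4501  7.4973 -0.4282] [ 1.3846 -0.1282  0.0647]
11.8833 [-13.3883  14.1947  64.8639   0.0184 100.9948  66.0041]
```

View pics/v1.png

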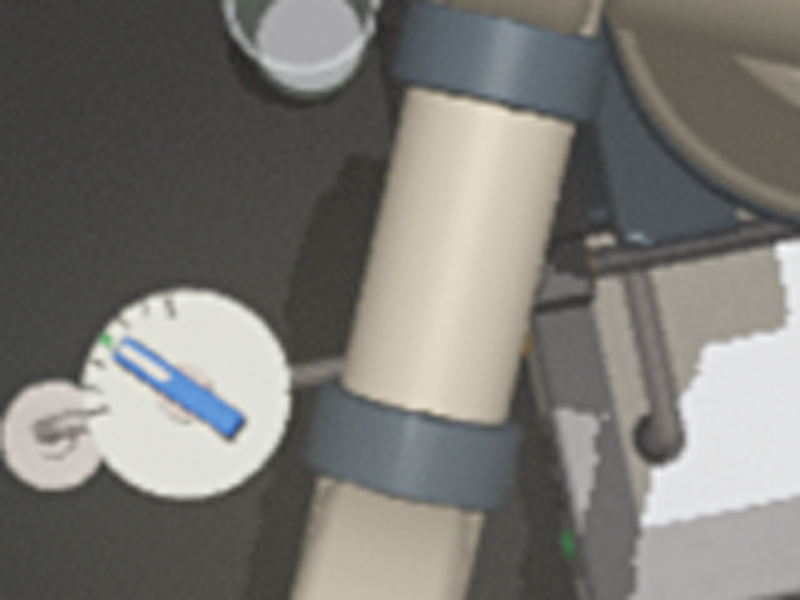

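The wing now points from its tail at (240,430) to its nose at (118,345). That is 55.1° in world, so the valve is at about 45° and lines up with the green mark. Next, the lid.

```bash
cat >> h.py <<'E'
from scipy.spatial.transform import Rotation as Rn
y=np.radians(YAW);EX=np.array([np.cos(y),np.sin(y),0]);EY=np.array([-np.sin(y),np.cos(y),0])
M=np.array([.5453,-.0694,.203]);H=M+.215*EX-[0,0,.056]
T0=M-[0,0,.020]
def lidpose(th):
    R=Rn.from_rotvec(EY*th).as_matrix();return H+R@(T0-H),R@down(YAW)
E
python3 - <<'E'
from h import *
print([ctrl.ik(*lidpose(t)) for t in(0,.25,.5)])
ctrl.move_l(M+[0,0,.06],vel=.2)
print("contact",ctrl.move_l(T0,vel=.06,contact_N=8),ctrl.current_tool_pos(),ctrl.current_contact_force())
ctrl.command_gripper(0);print(ctrl.current_grip_width()*91,ctrl.current_grasp_force(),ctrl.current_contact_force())
for th in np.linspace(0,.44,9)[1:]:
    P,R=lidpose(th);ctrl.move_l(P,vel=.05,ori=R);print(th,ctrl.current_contact_force(),ctrl.current_grasp_force())
for n in("scene","top"):cv2.imwrite(f"pics/{n}2.png",ctrl.read_camera(n))
s=cv2.imread("pics/scene2.png");r=lambda im,x,y,w,h,f:cv2.resize(im[y:y+h,x:x+w],None,fx=f,fy=f,interpolation=cv2.INTER_CUBIC)
cv2.imwrite("pics/l2.png",cv2.hconcat([r(s,200,150,160,120,2.5),r(s,225,170,80,60,5)]))
cv2.imwrite("pics/l2.png",r(s,210,140,130,100,6))
print(ctrl.current_t())
E
```

```text
[array([-13.4774,  22.8785,  88.6231,  -0.    ,  68.4983,  66.0226]), array([-23.0333,  24.0164,  79.6512,  11.9576,  84.4829,  54.462 ]), array([-31.4193,  28.6703,  69.5016,  21.3165, 101.0871,  48.6371])]
contact False [ 0.5455 -0.0694  0.1833] [ 0.4084 -0.1754  0.33  ]
10.52301463262233 29.908027052879333 [ 0.4808  2.7216 -0.5031]
0.055 [ 2.5202  4.5979 -7.0638] 29.478299617767334
0.11 [ 3.2299  5.3282 -6.8115] 29.45538729429245
0.165 [ 3.8596  6.5821 -6.9352] 29.43006992340088
0.22 [ 4.3364  6.4347 -6.545 ] 29.40057724714279
0.275 [ 4.569   7.7537 -6.9089] 29.366610646247864
0.33 [ 5.4957  7.3768 -6.082 ] 29.331311881542206
0.385 [ 5.1385  9.3531 -5.7382] 29.29427057504654
0.44 [ 6.398   9.2249 -6.0122] 29.255168437957764
18.7417
```

View pics/l2.png

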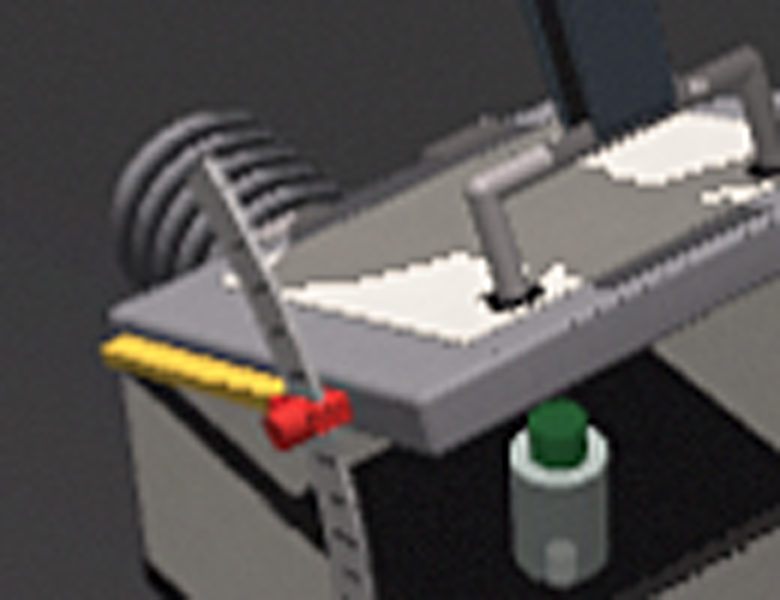

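The lid is up and the pointer reaches the red index: pointer end at (257.5,205.5), index block centre at about (263.5,208.5) in full-frame pixels. I'll compare these with the projected model.

Run:
```python
from h import *
pt=lambda r,th,y:H+y*EY-EX*r*np.cos(th)+np.array([0,0,r*np.sin(th)])
print("shut tip",project("scene",pt(.171,0,.14)),project("top",pt(.171,0,.14)))
for th in(.38,.41,.44,.47,.50):
    print(th,"tip",project("scene",pt(.171,th,.14)),"idx",project("scene",pt(.19,th,.142)),project("scene",pt(.19,th,.154)),"top",project("top",pt(.19,th,.142)),project("top",pt(.19,th,.154)),project("scene",pt(.06,th,.14)))
for n,o in(("scene",0),("top",0)):
  for f in("0","2"):
    im=cv2.imread(f"pics/{n}{f}.png");b,g,r=[im[...,i].astype(int) for i in range(3)]
    for nm,m in(("red",(r>110)&(g<60)&(b<60)),("yel",(r>120)&(g>100)&(b<60))):
        ys,xs=np.nonzero(m);k=(abs(xs-(260 if n=="scene" else 390))<75)&(ys<300)
        xs,ys=xs[k],ys[k]
        if len(xs):print(n,f,nm,len(xs),"x",xs.min(),xs.max(),"y",ys.min(),ys.max(),"mean",xs.mean(),ys.mean())
t=[cv2.imread(f"pics/top{f}.png")[140:200,340:420] for f in "02"]
cv2.imwrite("pics/t2.png",cv2.resize(cv2.hconcat(t),None,fx=5,fy=5,interpolation=cv2.INTER_CUBIC))
```

```text
shut tip [265.0873 234.2358] [371.3207 183.0965]
0.38 tip [260.0419 210.3583] idx [263.6344 212.5282] [259.0406 214.8316] top [372.1137 172.9537] [370.8372 167.0225] [236.5297 200.7049]
0.41 tip [259.381  208.2689] idx [262.8973 210.181 ] [258.2915 212.4789] top [373.5285 171.9639] [372.2417 166.0018] [236.3004 200.0145]
0.44 tip [258.6838 206.1604] idx [262.1187 207.8111] [257.5011 210.1031] top [375.036  170.9586] [373.7389 164.9658] [236.0604 199.3197]
0.47 tip [257.951  204.0353] idx [261.2993 205.4215] [256.6703 207.7071] top [376.6362 169.9386] [375.3284 163.9152] [235.8099 198.621 ]
0.5 tip [257.1833 201.896 ] idx [260.4399 203.0148] [255.7999 205.2938] top [378.3287 168.9048] [377.0101 162.8512] [235.5492 197.9193]
scene 0 red 61 x 255 267 y 206 213 mean 260.7704918032787 208.91803278688525
scene 0 yel 35 x 228 334 y 203 258 mean 252.68571428571428 223.85714285714286
scene 2 red 70 x 254 268 y 204 213 mean 261.0857142857143 208.77142857142857
scene 2 yel 15 x 227 333 y 116 259 mean 254.73333333333332 203.2
top 0 red 109 x 366 383 y 159 173 mean 372.44954128440367 168.41284403669724
top 0 yel 135 x 371 439 y 167 183 mean 416.6222222222222 172.75555555555556
top 2 red 127 x 365 382 y 159 173 mean 371.37795275590554 167.08661417322836
top 2 yel 319 x 341 443 y 164 265 mean 411.48275862068965 173.8025078369906
```

View pics/t2.png

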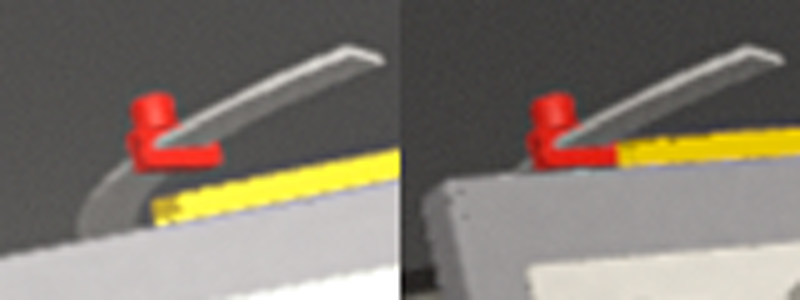

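In both views the pointer ends right at the index arm and in line with it, at about (383,171) in the top view. The model puts both near 0.44 rad, well inside the 0.07 tolerance. I'll do a last check and hand in.

Run:
```python
from h import *
ctrl.sleep(.6);print(ctrl.current_grasp_force(),ctrl.current_tool_pos()-lidpose(.44)[0],ctrl.current_t())
print(ctrl.sign_off())
```

```text
29.236787259578705 [ 0.0003  0.0006 -0.0003] 19.3417
the job is handed in; nothing more can be done
None
```

I handed the job in at 19.3 s: the valve measured about 45° in the top image, and the gripper is holding the lid at about 0.44 rad with its pointer level with the red index; no verdict came back.

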